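# Shut the tagged suction line at the bench manifold

### The job

The line with the round tag on the suction manifold is going out of use. Push the manifold's flat cover by its upturned lip, sliding it straight back as far as it goes without lifting it; then push the lever of the valve that has the round white tag behind it clockwise, until it stands fully shut, square across its pipe. Leave the other two levers and the things lying about as they are.

Things in the scene. Friction and masses are not known exactly. Their poses are not given: they have to be found in the camera images.
- manifold: the suction manifold, a low grey metal box fixed to the bench, 300 mm deep, 72 mm high. Origin: bench level, middle of the cover's track. Its x points to the back (away from the robot, the way the cover opens), y left. The valve bay is its front half, a closed deck its rear half; along its right side (y -0.15 to -0.21) is a gauge housing 72 mm high whose round gauge reaches 89 mm
- bay (a point): centre of the valve bay's floor (world z = 0.004; manifold's axes). The bay is 146 mm deep, 300 mm wide; its front wall is 66 mm high, its sides 72 mm. A header pipe runs along the front wall (top at z = 0.031). Three valves stand 84 mm apart on a crosswise line 11 mm behind this point, the middle one 10 mm right of centre, each in its own pipe along x (bodies and pipes below z = 0.034). The cover hides them
- cover: the cover, a loose aluminium sheet 150 mm deep, 296 mm wide, about 0.5 kg, lying at z = 0.062 on ledges between the bay's sides (2 mm play each side). Nothing holds it down; sliding takes about 2 to 6 N. Origin: middle of its underside; x to the back. Along its front edge a lip, 4 mm thick and as wide as the cover, stands up to z = 0.092
- cover_lip (a point): middle of the front face of the cover's upturned lip, at z = 0.082. In the manifold's frame its x is about -0.145 when the cover is shut (it may start up to 13 mm ajar) and -0.004 when the cover is at its rear stop
- tagged_lever (a joint): angle of the lever to be shut: 0 = open, lying along its pipe and pointing to the front (manifold's -x); it turns clockwise seen from above and stops at 1.571 = shut, crosswise and pointing left (manifold's +y). Starts between 0 and 0.2. It stays where it is left; the push at the sleeve takes about 3 N
- tagged_axis (a point): point on the vertical turning axis of the tagged valve, at its lever's mid height (world z = 0.046; manifold's axes). This valve alone has a round white tag, 34 mm across, tilted up to the front, fixed 36 mm behind the axis (top edge below z = 0.055). It may stand in any of the three places
- tagged_grip (a point): tagged valve: middle of its lever's black sleeve (40 x 13 mm, 18 mm tall, this point half-way up at world z = 0.046), 42 mm from the vertical turning axis; the free end is 52 mm from the axis
- plain_open_grip (a point): a valve without a tag that is open (lever to the front, 0 to 0.2 rad round) and stays so: middle of its lever's black sleeve (40 x 13 mm, 18 mm tall, this point half-way up at world z = 0.046), 42 mm from the vertical turning axis; the free end is 52 mm from the axis
- plain_shut_grip (a point): a valve without a tag that is already shut (lever crosswise, pointing left) and stays so: middle of its lever's black sleeve (40 x 13 mm, 18 mm tall, this point half-way up at world z = 0.046), 42 mm from the vertical turning axis; the free end is 52 mm from the axis
- loupe: a black standing eyepiece loupe, 40 mm wide, 28 mm high, standing on top of the gauge housing; origin at its underside, not to be disturbed
- glue_stick: a glue stick, 28 mm wide, 96 mm high, standing left of the manifold box; origin at its underside, not to be disturbed
- thread: a bobbin of linen thread, 33 mm wide, 42 mm high, standing left of the manifold box; origin at its underside, not to be disturbed
- rubber: an eraser, 24x53x13 mm, lying at the left front corner of the box; origin at its underside, not to be disturbed
- folder: a bone folder, 23x154x8 mm, lying along the front of the box; origin at its underside, not to be disturbed
- tape: a small roll of cotton tape, 57 mm wide, 13 mm high, lying at the right front corner of the box; origin at its underside, not to be disturbed

How it is judged:
By the outcome, as a careful person would: the job done as asked, in the order asked, and still so for the second after the job is handed in, with the robot touching nothing.
It also fails if it takes over 42 s, if anything falls off the work surface, if the arm or the gripper's body presses on something with over 40 N, if the wrist force passes 120 N, or if a joint passes its speed limit or range.

### The arm

A 6-joint arm with a two-finger parallel gripper is mounted at the origin on the work surface; the furniture and walls round the work are solid. World frame = base frame: x ahead of the robot, y to its left, z up, the work surface at z = 0. Lengths are in m, angles in degrees, forces in N, time in s.
With the tool pointing down it reaches from about 0.4 to 0.825 m from the base axis. Payload 7 kg.
Tool frame: the origin (TCP) lies at the centre of the arm's flange, where the gripper is bolted on; the fingertips stand 178 mm ahead of it and the grasp point (between the pads) lies 159 mm ahead of it (tip_reach is the distance from the TCP to the fingertips, in m); z points along the fingers, y is the line along which they close (so a half turn about z gives the same grasp; the last joint's range is limited). The gripper opens to 88 mm and grips with 3 to 60 N. Pads are 19 mm wide; open, the fingers measure 130 mm over their backs; the gripper's body (78 mm by 193 mm) begins 47 mm behind the grasp point.
Start: joints at [-55.285, 20.546, 0.682, 0, -70.136, -16.507], TCP at [0.211, -0.641, 0.405] pointing down, gripper open.
Joint ranges: [-176.03, 176.03], [-82.01, 121.73], [-58.28, 71.71], [-173.87, 95.51], [-174.79, -0.11], [-173.66, 173.66]. Speed limits (degrees/s): [136.94, 136.94, 172.46, 180, 180, 180].

### API

Orientations are given as [roll, pitch, yaw] about the fixed x, y, z axes, in that order (R = Rz(yaw) Ry(pitch) Rx(roll)).
In Python, from plant import * gives the robot as it stands.
- The arm moves only by the shell command python3 -m handwheel 'ROWS'. ROWS is JSON, a list of rows, each a list of 7 numbers: the opening, from -1 (shut) to 1 (fully open), then the shift along the tool's x, y, z as a fraction of full scale, then the turn, a rotation vector about the tool's x, y, z as a fraction of full scale. A call has 1 to 5 rows; each row shifts and turns the commanded pose from where the row before left it, along the tool's axes as they then stand; what a row does not reach is not made up. Full scale, the value 1, is 0.025 m for a shift and 6 degrees for a turn. A row lasts 1/8 s, in which the tool goes at most 62.5 mm and 10.7 degrees, less where a joint would pass 70% of its speed; a pose out of reach is approached as far as the arm can. A call with a number of a shift or a turn outside -1 to 1 is refused whole. A call with a gripper value outside its range is refused whole. The fingers move at their own pace and stop on an object; the grip force is fixed at half the most. Time passes only in rows, so rows that do not move let the fingers close. It gives the time, the measured TCP pose, the force, the opening and the grip force at its end, in the units of the state.
- get_obs(): the state, without advancing time (a new reading comes with each control period).
- snapshot(name): name is "scene" or "top" or "wrist"; returns a dict with "color" (400x640x3 uint8, red, green, blue), "fx", "fy", "cx", "cy" (pixels), "R" (3x3) and "t" (3): a world point X has camera coordinates R X + t; the wrist camera has in their place "tool_from_camera" (4x4, takes a point from camera to tool coordinates, whose origin is the TCP and whose axes are the flange's). Camera axes: x right, y down, z forward; pixel columns grow to the right and rows downward; lengths in m; the calibration is good to about 2 mm. A picture is of the moment at which its call begins: read the wrist's pose just before it. There is no depth.
- close_job(): hands the job in; it is judged then, once.
The state is a dict: "clock": time; "joint_pos": joint angles; "qvel": joint speeds; "tau": joint torques, N m; "tool_pos": TCP position; "orientation": TCP orientation; "force": force on the tool from outside, world axes, zero at the start; "moment": the same for the moment, N m; "opening": finger opening in m; "gripper_force": force on a finger pad.
Only numpy, scipy, OpenCV 4.12 (cv2) and the standard library are available. Lean on these libraries where they do the work, as an engineer would, in place of code of your own. Each camera call takes 0.05 s, during which the arm holds its last target. There are 200 camera calls.

## Working session

There is one attempt and no reset: what is moved stays moved. The work goes in short steps, Python scripts to look and compute and a shell command to move; the robot and the scene stay as the last step left them, time stands still between calls to the robot, and variables do not carry over. Pictures are saved under pics/ and viewed, at most 10 in all, crops included, and the job is handed in when it is done.

```bash
mkdir -p pics; ls; python3 - <<'E'
from plant import *
import cv2
o=get_obs();print(o['tool_pos'],o['orientation'],o['opening'],o['clock'],o['force'])
for n in("scene","top"):
    s=snapshot(n);cv2.imwrite(f"pics/{n}0.png",s["color"][:,:,::-1]);print(n,s['fx'],s['fy'],s['cx'],s['cy'],s['R'],s['t'])
E
```

```text
pics
[ 0.21085165 -0.64101602  0.4037304 ] [ 1.79905501e+02 -7.38377584e-03 -1.61798591e+02] 0.088000405409554 0.0 [-0.18023655 -0.65334164  0.12259731]
scene 451.43175097464194 451.43175097464194 319.2508793052889 194.63840442393635 [[ 0.89460369 -0.44683746  0.00453015]
 [-0.28145841 -0.57131801 -0.77095843]
 [ 0.34708126  0.68842721 -0.63686936]] [-0.44568963  0.24532693  0.71926457]
top 505.45092176007057 505.45092176007057 316.8051664868211 198.60622366943701 [[ 0.04036848 -0.99918216 -0.00232368]
 [-0.97902751 -0.03908922 -0.19994289]
 [ 0.19968854  0.01034634 -0.9798048 ]] [0.04335056 0.54120351 1.04320794]
```

View pics/top0.png

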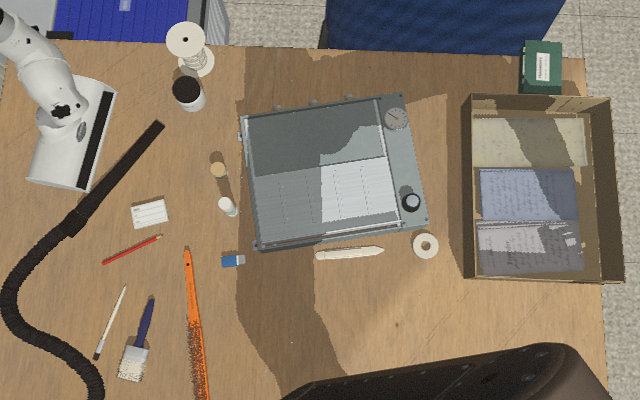

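View pics/scene0.png

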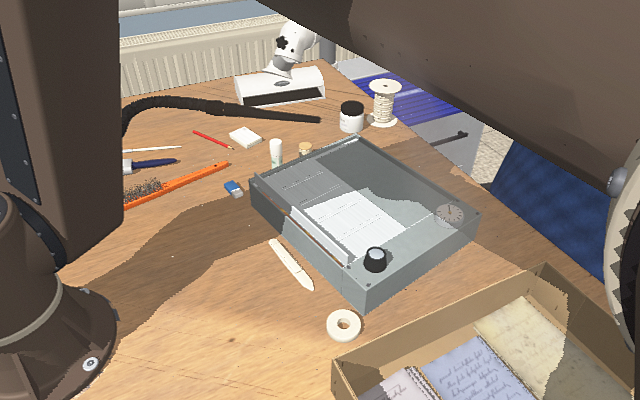

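The top view shows the manifold with top-face corners near (240,116), (402,94), (428,222) and (255,248), so it is yawed about +9°. The lip runs along the front edge and the loupe is at (411,202). I'll zoom in to get better corner positions.

```bash
python3 - <<'E'
import cv2
a=cv2.imread("pics/top0.png")[85:265,205:445]
cv2.imwrite("pics/c1.png",cv2.resize(a,None,fx=3.3,fy=3.3,interpolation=cv2.INTER_CUBIC))
E
```

```text
(no output)
```

View pics/c1.png

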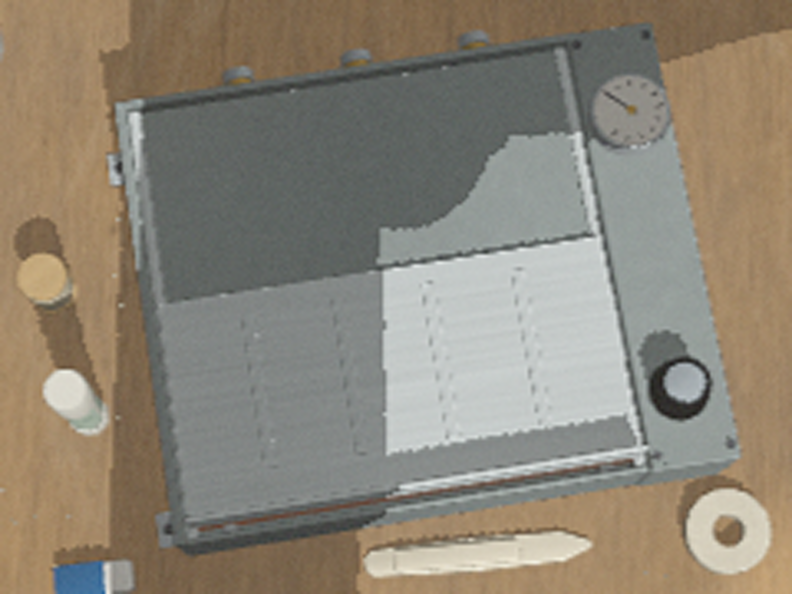

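The crop shows the cover's back edge from (165,302) to (597,235). The lip's bright top runs from about (190,522) to (640,455), and the box's right top corners are (652,25) and (738,458). The loupe is at (680,388).

```bash
cat > h.py <<'E'
from plant import *
import numpy as np
def ray(s,uv,z):
    d=np.array([(uv[0]-s['cx'])/s['fx'],(uv[1]-s['cy'])/s['fy'],1]); R,t=np.array(s['R']),np.array(s['t'])
    c=-R.T@t; d=R.T@d; return c+d*(z-c[2])/d[2]
E
python3 - <<'E'
from h import *
s=snapshot("top")
def P(n,u,v,z):
    p=ray(s,(u/3.3+205-.35,v/3.3+85-.35),z); print(n,p.round(4)); return p
a=P("BL",118,103,.072);b=P("BR",652,25,.072);c=P("FR",738,458,.072)
d=P("covBL",165,302,.064);e=P("covBR",597,235,.064)
f=P("lipL",190,522,.092);g=P("lipR",640,455,.092)
P("loupe",685,382,.1);P("FL",180,535,.072); P("folder",480,555,.008);P("tape",728,530,.013);P("glue",68,390,.096);P("thread",43,278,.042)
for p,q in((b,a),(e,d),(g,f)): v=q-p;print(np.degrees(np.arctan2(-v[0],v[1])),np.hypot(*v[:2]))
v=b-c;print(np.degrees(np.arctan2(v[1],v[0])),np.hypot(*v[:2]))
E
```

```text
BL [0.7154 0.2412 0.072 ]
BR [ 0.7853 -0.1159  0.072 ]
FR [ 0.4914 -0.1729  0.072 ]
covBL [0.5815 0.2019 0.064 ]
covBR [ 0.6386 -0.0817  0.064 ]
lipL [0.434  0.1733 0.092 ]
lipR [ 0.4876 -0.1071  0.092 ]
loupe [ 0.5339 -0.1337  0.1   ]
FL [0.4277 0.1814 0.072 ]
folder [ 0.4289 -0.0132  0.008 ]
tape [ 0.4518 -0.1786  0.013 ]
glue [0.514  0.2551 0.096 ]
thread [0.6003 0.2883 0.042 ]
11.068917772194927 0.36390330475224
11.389086294271324 0.2893347468743619
10.814657087970371 0.2853861009181551
10.977036266310296 0.2993941439790025
```

Manifold origin ≈ (0.598, 0.062) with yaw 11°. The cover is about 5 mm ajar, with its lip at manifold x ≈ -0.140. I'll align the tool's yaw and move above the front of the lip.

```bash
m="python3 -m handwheel"; $m '[[1,-1,1,0,0,0,1],[1,-1,1,0,0,0,0.2],[1,-1,1,0,0,0,0],[1,-1,1,0,0,0,0],[1,-1,1,0,0,0,0]]'; $m '[[1,-1,1,0,0,0,0],[1,-1,1,0,0,0,0],[1,-1,1,0,0,0,0],[1,-1,1,0,0,0,0],[1,-1,1,0,0,0,0]]';  $m '[[1,-0.5,1,0,0,0,0],[1,-0.5,1,0,0,0,0],[1,-0.5,1,0,0,0,0],[1,0,1,0,0,0,0],[1,0,1,0,0,0,0]]'; $m '[[1,0,1,0,0,0,0],[1,0,1,0,0,0,0],[1,0,1,0,0,0,0],[1,0,1,0,0,0,0],[1,0,1,0,0,0,0]]'
```

```text
clock: 0.78
tool_pos: [0.3057, -0.4909, 0.4045]
orientation: [180.0, -0.0, -169.0]
force: [0.5, 0.0, -0.8]
opening: 0.0879
gripper_force: 0.0
clock: 1.4
tool_pos: [0.4045, -0.3443, 0.4046]
orientation: [180.0, -0.0, -169.0]
force: [0.1, -0.6, 0.4]
opening: 0.0873
gripper_force: 0.0
clock: 2.02
tool_pos: [0.4169, -0.2147, 0.4044]
orientation: [180.0, -0.0, -169.0]
force: [-0.3, 0.1, -1.0]
opening: 0.0876
gripper_force: 0.0
clock: 2.65
tool_pos: [0.3928, -0.0921, 0.4046]
orientation: [180.0, 0.0, -169.0]
force: [0.3, 0.1, -0.3]
opening: 0.0877
gripper_force: 0.0
```

```bash
m="python3 -m handwheel"; $m '[[1,-0.5,1,0.2,0,0,0],[1,-0.5,1,0.2,0,0,0],[1,-0.5,1,0.2,0,0,0],[1,-0.5,1,0.2,0,0,0],[1,-0.2,0.5,0.2,0,0,0]]'; $m '[[1,0,0,1,0,0,0],[1,0,0,1,0,0,0],[1,0,0,1,0,0,0],[1,0,0,0,0,0,0],[1,0,0,0,0,0,0]]'; python3 - <<'E'
from h import *
import cv2
print(get_obs()['tool_pos'])
w=snapshot("wrist");np.save("tc.npy",w["tool_from_camera"]);print(w['tool_from_camera'],w['fx'],w['cx'],w['cy'])
s=snapshot("scene")
cv2.imwrite("pics/w1.png",np.hstack([cv2.resize(w["color"],(400,250)),cv2.resize(s["color"],(400,250))])[:,:,::-1])
E
```

```text
clock: 3.28
tool_pos: [0.4258, 0.0292, 0.3794]
orientation: [180.0, -0.0, -168.9]
force: [0.0, -0.6, 0.6]
opening: 0.0874
gripper_force: 0.0
clock: 3.9
tool_pos: [0.426, 0.0281, 0.3054]
orientation: [-180.0, 0.0, -169.0]
force: [0.9, -0.9, 0.3]
opening: 0.088
gripper_force: 0.0
[0.42600005 0.02807822 0.30544457]
[[-2.16165742e-04 -9.64168650e-01 -2.65289969e-01  7.12080083e-02]
 [ 9.99999733e-01 -2.32821662e-05 -7.30211361e-04 -1.57536384e-03]
 [ 6.97870377e-04 -2.65290056e-01  9.64168398e-01  1.95384553e-02]
 [ 0.00000000e+00  0.00000000e+00  0.00000000e+00  1.00000000e+00]] 291.2831286294363 317.5362152083479 199.02387911766667
```

View pics/w1.png

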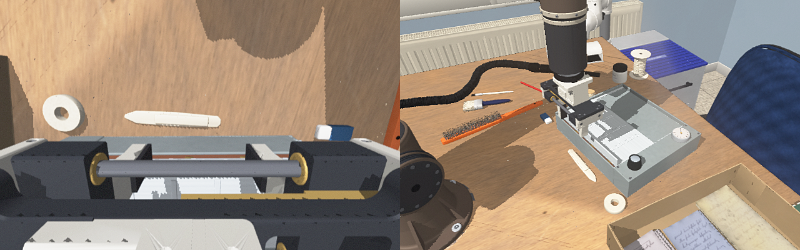

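The wrist view shows the fingers in front of the lip, well above the folder. I'll go down and push.

```bash
m="python3 -m handwheel"; $m '[[1,0,0,0.7,0,0,0],[1,0,0,0.7,0,0,0],[1,0,0,0.7,0,0,0],[1,0,0,0,0,0,0]]'; $m '[[1,-0.4,0,0,0,0,0],[1,-0.3,0,0,0,0,0],[1,-0.3,0,0,0,0,0],[1,-0.3,0,0,0,0,0],[1,-0.3,0,0,0,0,0]]'; $m '[[1,-0.3,0,0,0,0,0],[1,-0.3,0,0,0,0,0],[1,-0.3,0,0,0,0,0],[1,-0.3,0,0,0,0,0],[1,-0.3,0,0,0,0,0]]'
```

```text
clock: 4.5
tool_pos: [0.4255, 0.028, 0.252]
orientation: [-180.0, -0.1, -169.0]
force: [-0.4, 0.1, 0.0]
opening: 0.0877
gripper_force: 0.0
clock: 5.12
tool_pos: [0.4641, 0.0351, 0.2518]
orientation: [-180.0, -0.2, -169.0]
force: [-6.3, -1.7, 5.6]
opening: 0.0873
gripper_force: 3.3
clock: 5.75
tool_pos: [0.5006, 0.0422, 0.2517]
orientation: [-180.0, -0.3, -169.0]
force: [-9.1, -0.1, 7.1]
opening: 0.0876
gripper_force: 4.3
```

```bash
m="python3 -m handwheel"; $m '[[1,-0.3,0,0,0,0,0],[1,-0.3,0,0,0,0,0],[1,-0.3,0,0,0,0,0],[1,-0.3,0,0,0,0,0],[1,-0.3,0,0,0,0,0]]'; $m '[[1,-0.3,0,0,0,0,0],[1,-0.3,0,0,0,0,0],[1,-0.3,0,0,0,0,0],[1,-0.3,0,0,0,0,0],[1,-0.3,0,0,0,0,0]]'; $m '[[1,-0.2,0,0,0,0,0],[1,-0.1,0,0,0,0,0]]'
```

```text
clock: 6.38
tool_pos: [0.5372, 0.0495, 0.2517]
orientation: [-180.0, -0.3, -169.0]
force: [-9.5, 1.2, 5.8]
opening: 0.0876
gripper_force: 4.5
clock: 7.0
tool_pos: [0.5739, 0.0568, 0.2516]
orientation: [-180.0, -0.3, -169.0]
force: [-10.6, 2.2, 6.8]
opening: 0.0876
gripper_force: 4.8
clock: 7.25
tool_pos: [0.5814, 0.0583, 0.2516]
orientation: [-180.0, -0.3, -169.0]
force: [-10.2, 1.5, 7.9]
opening: 0.088
gripper_force: 5.1
```

```bash
m="python3 -m handwheel"; $m '[[1,-0.1,0,0,0,0,0]]'; $m '[[1,-0.1,0,0,0,0,0]]';$m '[[1,-0.1,0,0,0,0,0]]'
```

```text
clock: 7.38
tool_pos: [0.5836, 0.0587, 0.2515]
orientation: [-180.0, -0.3, -169.0]
force: [-9.9, 2.0, 5.1]
opening: 0.0879
gripper_force: 4.9
clock: 7.5
tool_pos: [0.5852, 0.0589, 0.2514]
orientation: [-180.0, -0.5, -169.0]
force: [-18.3, 1.4, 13.2]
opening: 0.0876
gripper_force: 9.0
clock: 7.62
tool_pos: [0.5861, 0.0589, 0.2511]
orientation: [-180.0, -0.7, -169.0]
force: [-24.7, -0.2, 17.6]
opening: 0.0878
gripper_force: 12.5
```

Force rises at x ≈ -0.0135, so the cover is at its stop. I'll back off, raise and look into the bay.

```bash
m="python3 -m handwheel"; $m '[[1,0.3,0,0,0,0,0],[1,0.5,0,0,0,0,0],[1,0,0,-1,0,0,0],[1,0,0,-1,0,0,0],[-1,0,0,-1,0,0,0]]'; $m '[[-1,0,0,-1,0,0,0],[-1,0,0,0,0,0,0],[-1,0,0,0,0,0,0]]'; python3 - <<'E'
from h import *
import cv2
o=get_obs();print(o['tool_pos'],o['orientation'])
w=snapshot("wrist");s=snapshot("top")
cv2.imwrite("pics/w2.png",w["color"][:,:,::-1]);cv2.imwrite("pics/top2.png",s["color"][:,:,::-1])
E
```

```text
clock: 8.25
tool_pos: [0.5702, 0.0562, 0.328]
orientation: [180.0, 0.0, -169.0]
force: [1.2, -0.2, 0.2]
opening: 0.0824
gripper_force: 0.0
clock: 8.62
tool_pos: [0.5701, 0.0562, 0.3518]
orientation: [180.0, -0.0, -169.0]
force: [-0.6, -0.0, -0.1]
opening: 0.0532
gripper_force: 0.0
[0.57008853 0.05616568 0.35177238] [ 1.79983718e+02 -5.94714158e-03 -1.69003878e+02]
```

View pics/w2.png

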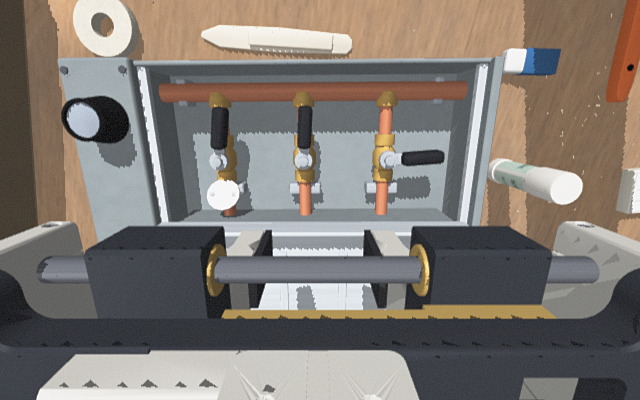

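The bay is open. The round white tag is at (222,194), behind the rightmost valve, whose axis is near (219,160) and sleeve near (219,128). The middle lever is open (304,128) and the left one shut (425,157).

```bash
cat >> h.py <<'E'
from scipy.spatial.transform import Rotation as Ro
M=np.array([.598,.062]); c,s_=np.cos(np.radians(11)),np.sin(np.radians(11))
def man(p): d=np.array(p[:2])-M; return np.array([c*d[0]+s_*d[1],-s_*d[0]+c*d[1]])
def wr(o,w,uv,z):
    T=np.array(w['tool_from_camera']);R=Ro.from_euler('xyz',o['orientation'],degrees=True).as_matrix()
    d=R@T[:3,:3]@np.array([(uv[0]-w['cx'])/w['fx'],(uv[1]-w['cy'])/w['fy'],1]); C=np.array(o['tool_pos'])+R@T[:3,3]
    return C+d*(z-C[2])/d[2]
E
python3 - <<'E'
from h import *
import cv2
o=get_obs();w=snapshot("wrist")
print("tcp",man(o['tool_pos']))
for n,u,v,z in(("axis",219,160,.05),("grip",219,128,.055),("midaxis",304,160,.05),("midgrip",305,125,.055),("shutgrip",425,157,.055),("tag",222,194,.045),("loupeTop",80,120,.1),("wallL in",165,200,.072),("frontwall",300,65,.066),("lip top",300,230,.092)):print(n,man(wr(o,w,(u,v),z)).round(4))
g=cv2.cvtColor(w["color"],6);m=((g<50)*255).astype('uint8');m[:100]=0;m[155:]=0;m[:,:190]=0;m[:,330:]=0
for k in cv2.findContours(m,0,2)[0]:
    if cv2.contourArea(k)>100: print(cv2.minAreaRect(k), man(wr(o,w,cv2.minAreaRect(k)[0],.053)).round(4))
E
```

```text
tcp [-0.02849977 -0.00042579]
axis [-0.0618 -0.0976]
grip [-0.092  -0.0933]
midaxis [-0.0618 -0.0153]
midgrip [-0.0947 -0.0138]
shutgrip [-0.0653  0.0996]
tag [-0.0265 -0.0994]
loupeTop [-0.0993 -0.1848]
wallL in [-0.0277 -0.1435]
frontwall [-0.1438 -0.0169]
lip top [-0.0059 -0.0176]
((222.16709899902344, 128.80709838867188), (13.76834487915039, 41.95204544067383), 10.437475204467773) [-0.0912 -0.091 ]
((308.4041442871094, 128.26425170898438), (11.60489273071289, 41.94049072265625), 14.74356460571289) [-0.0917 -0.0107]
```

```bash
m="python3 -m handwheel"; $m '[[-1,0.67,-1,0,0,0,0],[-1,0.67,-1,0,0,0,0],[-1,0.67,-1,0,0,0,0],[-1,0.67,-1,0,0,0,0],[-1,0.67,-1,0,0,0,0]]'; python3 -c "
from plant import *
print(get_obs()['joint_pos'])"; $m '[[-1,0,0,0,0,0,1],[-1,0,0,0,0,0,1],[-1,0,0,0,0,0,1],[-1,0,0,0,0,0,1],[-1,0,0,0,0,0,1]]'; python3 -c "
from plant import *
print(get_obs()['joint_pos'])"
```

```text
clock: 9.4
tool_pos: [0.5116, -0.0833, 0.3515]
orientation: [180.0, -0.1, -169.0]
force: [1.1, 0.4, 0.3]
opening: 0.0009
gripper_force: 0.0
[ 1.24739411e+01  8.28792854e+00 -2.32731572e+01 -2.70846273e-03
 -5.84992449e+01 -9.14579003e+01]
clock: 10.02
tool_pos: [0.512, -0.0825, 0.3515]
orientation: [-180.0, -0.1, 160.8]
force: [0.2, -0.8, 0.4]
opening: 0.0005
gripper_force: 0.0
[ 1.25547038e+01  8.32179824e+00 -2.32400650e+01 -4.11640996e-03
 -5.85081543e+01 -1.21748895e+02]
```

Joint 6 would pass its range in this direction, so I'll turn the other way (yaw -79°).

```bash
m="python3 -m handwheel"; for i in 1; do $m '[[-1,0,0,0,0,0,-1],[-1,0,0,0,0,0,-1],[-1,0,0,0,0,0,-1],[-1,0,0,0,0,0,-1],[-1,0,0,0,0,0,-1]]'; $m '[[-1,0,0,0,0,0,-1],[-1,0,0,0,0,0,-1],[-1,0,0,0,0,0,-1],[-1,0,0,0,0,0,-1],[-1,0,0,0,0,0,-1]]' ; $m '[[-1,0,0,0,0,0,-1],[-1,0,0,0,0,0,-1],[-1,0,0,0,0,0,-1],[-1,0,0,0,0,0,-1],[-1,0,0,0,0,0,-1]]' ; $m '[[-1,0,0,0,0,0,-1],[-1,0,0,0,0,0,-1],[-1,0,0,0,0,0,-1],[-1,0,0,0,0,0,-1],[-1,0,0,0,0,0,-1]]' ; done | grep -E "clock|pos|ori"; $m '[[-1,0,0,1,0,0,0],[-1,0,0,1,0,0,0],[-1,0,0,0,0,0,0]]'; python3 - <<'E'
from h import *
import cv2
o=get_obs();print(o['tool_pos'],o['orientation'],o['joint_pos'][5],man(o['tool_pos']))
w=snapshot("wrist")
s=snapshot("top");
cv2.imwrite("pics/w3.png",np.vstack([cv2.resize(w["color"],(480,300)),cv2.resize(s["color"][60:285,210:450],(480,300))])[:,:,::-1])
E
```

```text
clock: 10.65
tool_pos: [0.512, -0.0824, 0.3515]
orientation: [180.0, -0.1, -168.8]
clock: 11.28
tool_pos: [0.512, -0.0824, 0.3515]
orientation: [180.0, -0.1, -138.8]
clock: 11.9
tool_pos: [0.512, -0.0824, 0.3515]
orientation: [179.9, -0.0, -108.8]
clock: 12.52
tool_pos: [0.512, -0.0824, 0.3515]
orientation: [179.9, 0.0, -78.8]
clock: 12.9
tool_pos: [0.5113, -0.0826, 0.3001]
orientation: [179.7, 0.0, -79.0]
force: [-0.2, 0.1, 0.5]
opening: 0.0005
gripper_force: 0.0
[ 0.51132521 -0.08256737  0.30012555] [ 1.79730218e+02  1.14812074e-02 -7.90132164e+01] -1.5522404440399191 [-0.11266708 -0.12537293]
```

View pics/w3.png

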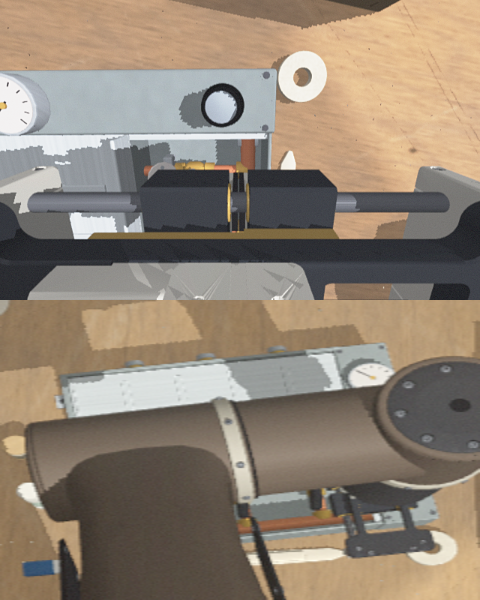

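```bash
m="python3 -m handwheel"; $m '[[-1,-0.1,0,0.6,0,0,0],[-1,0,0,0.6,0,0,0],[-1,0,0,0.6,0,0,0]]'; $m '[[-1,0,0,0.5,0,0,0],[-1,0,0,0.5,0,0,0],[-1,0,0,0.38,0,0,0],[-1,0,0,0,0,0,0]]'
```

```text
clock: 13.38
tool_pos: [0.5115, -0.08, 0.2561]
orientation: [180.0, 0.0, -79.0]
force: [0.3, -0.0, -0.3]
opening: 0.0001
gripper_force: 0.0
clock: 13.88
tool_pos: [0.5114, -0.08, 0.2218]
orientation: [179.9, -0.0, -79.0]
force: [0.9, 0.5, -0.2]
opening: -0.0
gripper_force: 0.0
```

```bash
m="python3 -m handwheel"; $m '[[-1,-0.23,0.04,0.05,0,0,0],[-1,-0.23,0.04,0,0,0,0]]'; $m '[[-1,-0.26,0.04,0,0,0,0],[-1,-0.26,0.04,0,0,0,0]]'; $m '[[-1,-0.29,-0.06,0,0,0,0],[-1,-0.29,-0.06,0,0,0,0]]'
```

```text
clock: 14.12
tool_pos: [0.5075, -0.0687, 0.2218]
orientation: [-180.0, 0.0, -79.0]
force: [-0.1, -0.4, -1.1]
opening: 0.0006
gripper_force: 0.0
clock: 14.38
tool_pos: [0.5032, -0.0563, 0.2219]
orientation: [-179.9, -0.0, -79.0]
force: [2.4, -3.8, 0.3]
opening: 0.0005
gripper_force: 1.5
clock: 14.62
tool_pos: [0.503, -0.0415, 0.2214]
orientation: [180.0, -0.0, -79.0]
force: [0.4, -3.3, 0.2]
opening: 0.0005
gripper_force: 1.4
```

Contact is at about 3–4 N, as expected, so I'll continue round the arc.

```bash
m="python3 -m handwheel"; $m '[[-1,-0.23,-0.19,0.04,0,0,0],[-1,-0.23,-0.19,0,0,0,0]]'; $m '[[-1,-0.11,-0.28,0,0,0,0],[-1,-0.11,-0.28,0,0,0,0]]'; $m '[[-1,0,-0.1,0,0,0,0]]'; python3 -c "
from h import *
print(man(get_obs()['tool_pos'])+[.062,.0955])"
```

```text
clock: 14.88
tool_pos: [0.5103, -0.0284, 0.2202]
orientation: [179.9, -0.0, -79.0]
force: [-1.1, -2.8, 0.3]
opening: 0.0004
gripper_force: 1.4
clock: 15.12
tool_pos: [0.5228, -0.0203, 0.2199]
orientation: [179.9, 0.0, -79.0]
force: [-4.6, 1.7, 0.5]
opening: 0.0003
gripper_force: 1.9
clock: 15.25
tool_pos: [0.5258, -0.0198, 0.22]
orientation: [180.0, 0.0, -79.0]
force: [-3.5, 1.7, -0.3]
opening: 0.0002
gripper_force: 1.7
[-0.02448591  0.02898558]
```

```bash
m="python3 -m handwheel"; $m '[[-1,0,-0.06,0,0,0,0]]'; $m '[[-1,0,-0.06,0,0,0,0]]'; $m '[[-1,0,-0.06,0,0,0,0]]'
```

```text
clock: 15.38
tool_pos: [0.527, -0.0199, 0.2202]
orientation: [180.0, 0.0, -79.0]
force: [-4.9, 1.2, -0.9]
opening: 0.0005
gripper_force: 1.6
clock: 15.5
tool_pos: [0.5284, -0.0197, 0.2203]
orientation: [180.0, 0.0, -79.0]
force: [-4.6, 2.2, -0.4]
opening: 0.0005
gripper_force: 1.7
clock: 15.62
tool_pos: [0.5299, -0.0194, 0.2204]
orientation: [180.0, 0.0, -79.0]
force: [-4.2, 1.8, -0.7]
opening: -0.0001
gripper_force: 2.1
```

```bash
m="python3 -m handwheel"; for i in 1; do $m '[[-1,0,-0.06,0,0,0,0]]'; $m '[[-1,0,-0.06,0,0,0,0]]'; $m '[[-1,0,-0.06,0,0,0,0]]';$m '[[-1,0,-0.06,0,0,0,0]]'; done | grep -E "pos|force"
```

```text
tool_pos: [0.5304, -0.0194, 0.2202]
force: [-10.9, 2.6, 5.4]
gripper_force: 4.9
tool_pos: [0.531, -0.0193, 0.2201]
force: [-15.0, 2.2, 9.1]
gripper_force: 7.0
tool_pos: [0.5315, -0.0193, 0.2199]
force: [-18.5, 2.0, 13.2]
gripper_force: 8.9
tool_pos: [0.532, -0.0193, 0.2198]
force: [-22.9, 1.6, 15.2]
gripper_force: 10.9
```

The stop is reached. I'll back off, raise and check.

```bash
m="python3 -m handwheel"; $m '[[-1,0,0.3,0,0,0,0],[-1,0,0.3,0,0,0,0],[-1,0,0,-1,0,0,0],[-1,0,0,-1,0,0,0],[-1,0,0,-1,0,0,0]]'; $m '[[-1,0,0,-1,0,0,0],[-1,-1,0,-1,0,0,0],[-1,-1,0,0,0,0,0],[-1,-1,0,0,0,0,0],[-1,0,0,0,0,0,0]]'; python3 - <<'E'
from h import *
import cv2
o=get_obs();print(o['tool_pos'],man(o['tool_pos']))
w=snapshot("wrist");cv2.imwrite("pics/w4.png",w["color"][:,:,::-1])
E
```

```text
clock: 16.75
tool_pos: [0.5216, -0.0211, 0.2968]
orientation: [-179.9, -0.0, -79.0]
force: [0.2, 0.1, -0.7]
opening: 0.0004
gripper_force: 0.0
clock: 17.38
tool_pos: [0.507, 0.0537, 0.3461]
orientation: [-179.9, 0.0, -78.9]
force: [-0.2, -0.0, 0.2]
opening: 0.0002
gripper_force: 0.0
[0.50699282 0.05367471 0.34610356] [-0.09092367  0.00919265]
```

View pics/w4.png

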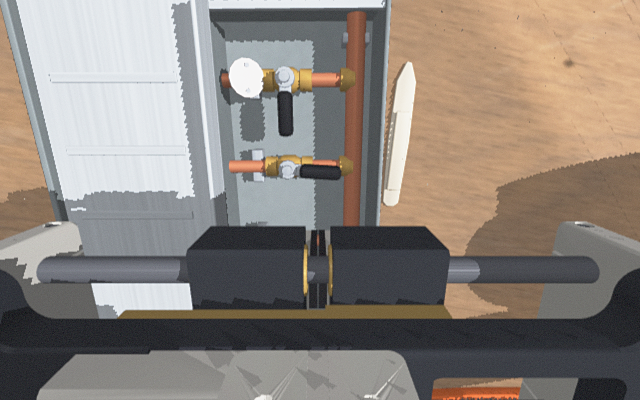

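The tagged lever now runs from (285,90) to (286,135), square across its pipe. The middle lever is still open. I'll do a numeric check of lever angle and lip.

```bash
python3 - <<'E'
from h import *
import cv2
o=get_obs();w=snapshot("wrist")
g=cv2.cvtColor(w["color"],6);m=((g<45)*255).astype('uint8');m[:85]=0;m[200:]=0;m[:,:270]=0;m[:,345:]=0
for k in cv2.findContours(m,0,2)[0]:
    if cv2.contourArea(k)>100:
        vx,vy,x,y=cv2.fitLine(k,2,0,.01,.01).ravel()
        a,b=[man(wr(o,w,(x+t*vx,y+t*vy),.053)) for t in(-15,15)];d=b-a
        print((x,y),(a+b)/2,np.degrees(np.arctan2(d[1],d[0])))
for v in(40,120,190):
    r=np.abs(np.diff(g[v,185:250].astype(int)));print(v,[185+i for i in np.argsort(-r)[:4]])
for uv in((209,20),(222,150)):print(man(wr(o,w,uv,.092)))
E
```

```text
40 [np.int64(193), np.int64(210), np.int64(197), np.int64(222)]
120 [np.int64(201), np.int64(217), np.int64(240), np.int64(205)]
190 [np.int64(223), np.int64(208), np.int64(193), np.int64(212)]
[-0.01263752 -0.13246508]
[-0.01406746 -0.04042082]
```

```bash
python3 - <<'E'
from h import *
import cv2
o=get_obs();w=snapshot("wrist")
g=cv2.cvtColor(w["color"],cv2.COLOR_RGB2GRAY);m=((g<70)*255).astype('uint8');m[:85]=0;m[200:]=0;m[:,:270]=0;m[:,345:]=0
for k in cv2.findContours(m,0,2)[0]:
    if cv2.contourArea(k)>100:
        vx,vy,x,y=cv2.fitLine(k,2,0,.01,.01).ravel()
        a,b=[man(wr(o,w,(x+t*vx,y+t*vy),.053)) for t in(-15,15)];d=b-a
        print(((a+b)/2).round(4),np.degrees(np.arctan2(d[1],d[0])))
for uv,z in(((197,40),.092),((210,40),.062),((201,120),.092),((217,120),.062),((208,190),.092),((223,190),.062)):print(man(wr(o,w,uv,z)).round(4))
E
```

```text
[-0.0937 -0.0151] -179.532853753397
[-0.0593 -0.0709] 90.20842702476851
[-0.0031 -0.1201]
[-0.0025 -0.1271]
[-0.0001 -0.064 ]
[-0.0025 -0.064 ]
[ 0.     -0.0082]
[-0.0023 -0.0009]
```

```bash
python3 -c "
from plant import *
print(close_job())"
```

```text
the job is handed in; nothing more can be done
None
```

The job is handed in at about 17 s of the 42 s allowed: the cover is back against its stop, the tagged (rightmost) lever is shut and measured 90° across its pipe, and the other levers and loose things were not touched; no verdict came back.

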